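Unlock the art-room supply chest with its T-key

ROBOT

A 6-joint arm with a two-finger parallel gripper is mounted at the origin on the work surface. World frame = base frame: x ahead of the robot, y to its left, z up, the work surface at z = 0. Lengths are in m, angles in rad, forces in N, time in s.
With the tool pointing down it reaches from about 0.375 to 0.75 m from the base axis. Payload 9 kg.
Tool frame: the origin (TCP) lies at the very end of the fingers, on their centre line; the grasp point (between the pads) lies 19 mm behind it (arm.tcp_to_grasp is the z of the grasp point in the tool frame, in m); z points along the fingers, y is the line along which they close (so a half turn about z gives the same grasp; the last joint's range is limited). The gripper opens to 85 mm and grips with 20 to 120 N. Pads are 22 mm wide; open, the fingers measure 114 mm over their backs; the gripper's body (76 mm by 85 mm) begins 54 mm behind the grasp point. The pads swing forward as they close: fully open they stand 13 mm farther back than shut.
Start: joints at [-1.479, 0.104, 0.097, 1.564, 0, 1.353], TCP at [0.183, -0.571, 0.231] pointing down, gripper open.
Joint ranges: [-2.99, 2.99], [-0.84, 1.86], [-1.1, 1.16], [-1.84, 2.11], [-1.51, 1.56], [-3.14, 3.14]. Speed limits (rad/s): [2.22, 2.22, 2.57, 3.14, 3.14, 3.14].

INTERFACE

Orientations are given as a unit quaternion [w, x, y, z].
In Python, from station import arm, viewer gives the robot as it stands. The module is installed in compiled form; this text tells all that it offers.
- The arm moves only by the tool play_rows, never from a script. Its argument "motion" is a list of rows, each a list of 7 numbers: the opening, from -1 (shut) to 1 (fully open), so that 0 is half open, then the shift along the tool's x, y, z in cm, then the turn, a rotation vector about the tool's x, y, z in degrees. In form: [[hand, dx, dy, dz, rx, ry, rz], ...]. A call has 1 to 10 rows; each row shifts and turns the commanded pose from where the row before left it, along the tool's axes as they then stand; what a row does not reach is not made up. A row lasts 1/12 s, in which the tool goes at most 41.7 mm and 7.16 degrees, less where a joint would pass 70% of its speed; a pose out of reach is approached as far as the arm can. A call with a gripper value outside its range is refused whole. The fingers move at their own pace and stop on an object; the grip force is fixed at half the most. Time passes only in rows, so rows that do not move let the fingers close. It gives the time, the measured TCP pose, the force, the opening and the grip force at its end, in the units of the state.
- arm.sense(): the state, without advancing time (a new reading comes with each control period).
- viewer.grab_frame(name): name is "scene" or "top" or "wrist"; returns a dict with "color" (420x560x3 uint8, blue, green, red), "range_z" (420x560 float32, m along the optical axis (not along the pixel's ray), 0 where there is no reading), "fx", "fy", "cx", "cy" (pixels), "rvec" (rotation vector, rad) and "tvec" (3), from world to camera coordinates, as OpenCV has them. Camera axes: x right, y down, z forward; pixel columns grow to the right and rows downward; lengths in m; the calibration is good to about 2 mm. A picture is of the moment at which its call begins.
- arm.hand_in(): hands the job in; it is judged then, once.
The state is a dict: "time": time; "joint_pos": joint angles; "joint_vel": joint speeds; "tau": joint torques, N m; "tool_pos": TCP position; "tcp_rot": TCP orientation; "contact_force": force on the tool from outside, world axes, zero at the start; "torque": the same for the moment, N m; "grip_width": finger opening in m; "grasp_force": force on a finger pad.
Only numpy, scipy, OpenCV 4.12 (cv2) and the standard library are available. Lean on these libraries where they do the work, as an engineer would, in place of code of your own. Each camera call takes 0.05 s, during which the arm holds its last target. There are 200 camera calls.

TASK

Take the T-handled key out of its wooden rest, lower its bit through the keyhole on top of the grey supply chest and turn it gently back and forth under light downward pressure until it drops fully home in the hidden lock, its collar down on the plate; then turn it clockwise to the stop so that the bolt is fully withdrawn, and leave the key standing in the lock, let go. Never force the key, and leave the jar, the bottle and the cup where they stand.

Things in the scene. Friction and masses are not known exactly. Their poses are not given: they have to be found in the camera images.
- key_handle (a point): Centre of the black handle of the loose T-key (about 90 g): an upright flat bar 54 mm long (key x), 12 mm thick (key y), 26 mm high (key z); grip it from above across the 12 mm. The key stands upright, z up, bit down. This point is 63 mm above the tip. Half a turn about z makes no difference.
- key_tip (a point): Centre of the underside of the key's bit, 63 mm straight below the handle's centre; axes as the key's. The steel bit is 18 mm (key x) by 6 mm (key y) by 8 mm high; above it a 6 mm round shank with a 24 mm collar disc, its underside 21 mm above the tip.
- rest: Fixed light-wood block 70 x 90 x 40 mm (x, y, z), origin at the centre of its underside. The key hangs in the pocket in its middle (21 x 9 mm), the collar on the block's top, the tip 21 mm below the top; lift the key more than 30 mm to clear it.
- chest: Fixed grey steel chest, 200 x 260 mm (x, y), origin at the centre of its underside, lid 100 mm high; in the lid's middle a steel rose plate 62 x 62 x 4 mm with the keyhole. 55 to 111 mm from the keyhole along +y a flat brass bolt with guide and keeper, up to 8 mm above the lid. The plug slot under the keyhole lies 0.45 to 1.15 rad anticlockwise (from above) of the keyhole, unseen, anew each time.
- keyhole (a point): Centre of the keyhole at the rose plate's top face, 104 mm above the table, z up: a slot 22 mm long along x, 10 mm wide along y. Under the 4 mm plate is a space 9 mm high where the bit turns freely and is held captive; there the tip rests on the hidden plug 13 mm below this point. The plug's slot is 22 x 10 mm and 9 mm deep: fully home, the collar sits on the plate, the tip 21 mm below this point.
- plug (a joint): Turn of the hidden lock plug, clockwise from above, in rad: 0 locked (every start), 1.2 at its stop, unlocked. With the bit home it turns clockwise only, against about 0.05 N m, and stays where it is left. Pushed down and turned on its face, it does not turn. It draws the brass bolt 20 mm out of its keeper.
- jar_mid (a point): Middle of a closed round paint jar, 60 mm across, 75 mm high, loose; bystander.
- bottle_mid (a point): Middle of a round bottle, 52 mm across, 130 mm high, loose; bystander.
- cup_mid (a point): Middle of a white water cup, 72 mm across, 80 mm high, loose; bystander.
Things that resemble listed ones, but are neither listed nor needed, are in the scene too. Of the things that look like the part that bears key_handle, the middle-sized one is meant.

How it is judged:
On the way, in this order (a step that is already met when the one before it is completed fails the run):
1. the key's bit is through the keyhole, under the rose plate (z of key_tip in the frame of keyhole below -0.0095 m and horizontal distance between key_tip and keyhole below 0.006 m), for 0.1 s.
2. the bit has dropped fully home in the plug's slot, the lock not yet turned far (z of key_tip in the frame of keyhole below -0.019 m and horizontal distance between key_tip and keyhole below 0.006 m and value of joint plug below 0.4 rad), for 0.1 s.
At the end, for the whole second after the job is handed in: The lock plug is turned to within 0.1 rad of its stop (1.1 rad or more), the key is at rest and released, still home in the lock: tip at least 19 mm below the keyhole's top face, within 6 mm of its axis, upright within 0.15 rad (value of joint plug above 1.1 rad and z of key_tip in the frame of keyhole below -0.019 m and horizontal distance between key_tip and keyhole below 0.006 m and angle between key_tip's own z axis and vertical below 0.15 rad and linear speed of key below 0.01 m/s); the robot touches nothing.
It fails at once if the key is forced: pressed or twisted against the chest or lock with more than 40 N (contact force between key and chest above 40 N or contact force between key and plug above 40 N).
It fails at once if the jar, bottle or cup is moved by more than 20 mm (distance of any of jar_mid, bottle_mid, cup_mid from where it was at the start of the episode above 0.02 m).
It also fails if it takes over 72 s, if anything falls off the work surface, if the arm or the gripper's body presses on something with over 40 N, if the wrist force passes 120 N, or if a joint passes its speed limit or range.

## Working session

There is one attempt and no reset: what is moved stays moved. The work goes in short steps, Python scripts to look and compute and a tool call to move; the robot and the scene stay as the last step left them, time stands still between calls to the robot, and variables do not carry over. Pictures are saved under pics/ and viewed, at most 10 in all, crops included, and the job is handed in when it is done.

Besides the shell and the picture viewer there is one more tool, called as name(argument=value, ...) on one line, values as JSON. play_rows: Moves the arm, as the interface text tells. Its arguments: {"type":"object","properties":{"motion":{"type":"array"}},"required":["motion"]}

```bash
mkdir -p pics
cat > h.py <<'E'
import numpy as np, cv2
from station import arm, viewer
def grab(n):
    f=viewer.grab_frame(n); np.savez(''+n+'.npz',**f); return f
def pts(f):
    R=cv2.Rodrigues(np.array(f['rvec'],float))[0]; t=np.array(f['tvec'],float).ravel()
    d=f['range_z']; v,u=np.indices(d.shape)
    c=np.stack([(u-f['cx'])/f['fx']*d,(v-f['cy'])/f['fy']*d,d],-1)
    return (c-t)@R
def ray(f,u,v,z):
    R=cv2.Rodrigues(np.array(f['rvec'],float))[0]; t=np.array(f['tvec'],float).ravel()
    o=-R.T@t; d=R.T@np.array([(u-f['cx'])/f['fx'],(v-f['cy'])/f['fy'],1]); return o+d*(z-o[2])/d[2]
E
python3 - <<'E'
from h import *
print(arm.sense(), arm.tcp_to_grasp)
for n in ['scene','top']:
    f=grab(n); cv2.imwrite(f'pics/{n}0.png',f['color']); print(n,f['fx'],f['rvec'],f['tvec'])
E
```

```text
{'time': 0.0, 'joint_pos': array([-1.47869860e+00,  1.04706884e-01,  9.64747460e-02,  1.56387159e+00,
       -1.06930235e-05,  1.35310599e+00]), 'joint_vel': array([-6.67664623e-04,  2.05861530e-03, -1.38837607e-04,  1.12171281e-03,
        1.83184081e-05, -3.84553664e-04]), 'tau': array([-1.44530586e-03, -5.56929410e+01,  5.03651583e+01,  1.68257434e-02,
       -3.59807000e-04,  1.19134168e-05]), 'tool_pos': array([ 0.18289543, -0.57110948,  0.23052088]), 'tcp_rot': array([-6.52746000e-04,  9.88027673e-01,  1.54275370e-01,  3.56869336e-05]), 'contact_force': array([-0.05335079,  0.6229018 ,  0.08925541]), 'torque': array([-0.00706271,  0.0111113 , -0.02119583]), 'grasp_force': 0.0, 'grip_width': 0.08504451097774351} -0.0187
scene 416.1371422492819 [ 2.01185868  1.27576823 -0.53488837] [-0.36846486 -0.23644453  1.11926929]
top 483.4171601361526 [ 2.14883258 -2.09754295  0.19025133] [0.13517312 0.54522003 0.93926707]
```

View pics/scene0.png

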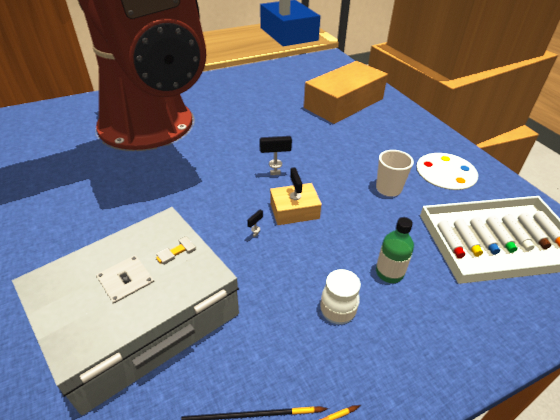

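View pics/top0.png

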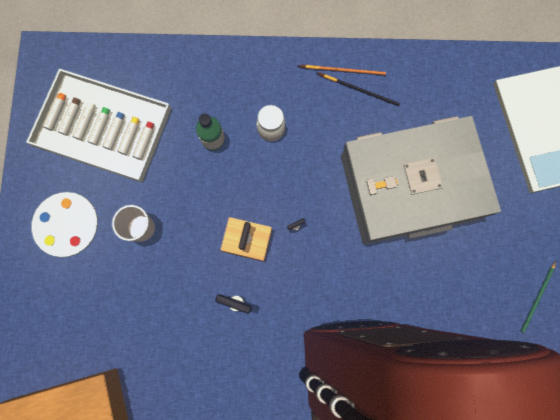

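Candidates for the key: the large T at scene (276,145) / top (234,304), the one in the wooden rest at scene (296,181) / top (245,236), and the small one at scene (256,216) / top (297,225). The middle-sized one is in the rest. The rose plate is at top (424,176), with the bolt at (382,185), which is the chest's +y.

Run:
```python
from h import *
F={n:dict(np.load(n+'.npz')) for n in ['scene','top']}
def comp(f,box,fn,zr):
    P=pts(f); c=f['color'].astype(int); m=fn(c)&(P[...,2]>zr[0])&(P[...,2]<zr[1])
    w=np.zeros_like(m); u0,v0,u1,v1=box; w[v0:v1,u0:u1]=1; m&=w
    v,u=np.nonzero(m); r=cv2.minAreaRect(np.stack([u,v],1).astype(np.float32)); return m,P[m],r
dark=lambda c:c.max(-1)<60
for n,bx in [('top',[(225,210,270,262),(210,285,255,320),(285,212,310,240)]),('scene',[(280,160,310,195),(255,125,295,160),(245,205,265,230)])]:
    for b in bx:
        m,p,r=comp(F[n],b,dark,(-.01,.3))
        z=np.percentile(p[:,2],[5,50,95]); q=p[:,:2][p[:,2]>z[2]-.012]
        rr=cv2.minAreaRect((q*1000).astype(np.float32)); print(n,'dark',len(p),z.round(3),[np.round(x) for x in (rr[0],rr[1],rr[2])])
yel=lambda c:(c[...,2]>c[...,0]+60)
for n,b in [('top',(215,212,278,265)),('scene',(262,180,325,225))]:
    m,p,r=comp(F[n],b,yel,(.03,.06)); rr=cv2.minAreaRect((p[:,:2]*1000).astype(np.float32)); print(n,'rest',len(p),np.median(p[:,2]),rr)
# keyhole
for n,b in [('top',(412,164,436,188)),('scene',(112,266,140,290))]:
    m,p,r=comp(F[n],b,lambda c:c.max(-1)<75,(-.1,.3)); f=F[n]
    print(n,'hole',len(p),r,ray(f,*r[0],.104)); 
    P=pts(f)
    for b2,nm in [((365,172,400,198),'bolt'),((155,235,200,265),'bolt')]:pass
f=F['top'];P=pts(f)
c=f['color'].astype(int)
print('plate z',[P[v,u].round(4) for u,v in [(412,176),(436,176),(412,190),(424,164),(435,190),(470,150)]])
m,p,r=comp(f,(365,172,400,198),lambda c:(c[...,2]>c[...,0]+70),(.09,.13)); print('bolt',len(p),np.median(p,0))
f=F['top'];s=cv2.resize(f['color'][155:205,360:445],None,fx=6,fy=6,interpolation=2)
s2=cv2.resize(f['color'][212:262,215:315],None,fx=5,fy=5,interpolation=2)
H=max(s.shape[0],s2.shape[0]);o=np.zeros((H*2,510,3),np.uint8);o[:s.shape[0],:s.shape[1]]=s;o[H:H+s2.shape[0],:s2.shape[1]]=s2
cv2.imwrite('pics/crop.png',o)
```

```text
top dark 17 [0.091 0.094 0.097] [array([470., 205.]), array([ 4., 46.]), np.float64(73.0)]
top dark 35 [0.093 0.097 0.1  ] [array([348., 217.]), array([59.,  7.]), np.float64(65.0)]
top dark 4 [0.052 0.053 0.055] [array([498., 113.]), array([ 1., 14.]), np.float64(29.0)]
scene dark 177 [0.077 0.094 0.097] [array([476., 205.]), array([11., 51.]), np.float64(77.0)]
scene dark 445 [0.071 0.088 0.1  ] [array([346., 223.]), array([68., 14.]), np.float64(71.0)]
scene dark 129 [0.04  0.051 0.057] [array([507., 105.]), array([ 7., 38.]), np.float64(26.0)]
top rest 1251 0.03939198698036604 ((473.935302734375, 208.7696075439453), (89.86713409423828, 69.84590148925781), 78.0858383178711)
scene rest 1058 0.04100084113806536 ((474.4437561035156, 206.6270751953125), (90.64392852783203, 74.27094268798828), 78.28531646728516)
top hole 0 ((0.0, 0.0), (0.0, 0.0), 0.0) [0.95705905 0.73921912 0.104     ]
scene hole 25 ((125.10000610351562, 278.20001220703125), (8.497057914733887, 5.366562843322754), 63.43495178222656) [ 0.59954843 -0.13831472  0.104     ]
plate z [array([ 0.5969, -0.1162,  0.1032]), array([ 0.5981, -0.1631,  0.103 ]), array([ 0.5691, -0.1157,  0.1021]), array([ 0.6221, -0.1408,  0.1018]), array([ 0.5705, -0.1609,  0.1007]), array([ 0.6536, -0.2334,  0.0998])]
bolt 75 [ 0.57918428 -0.05475577  0.1053615 ]
```

View pics/crop.png

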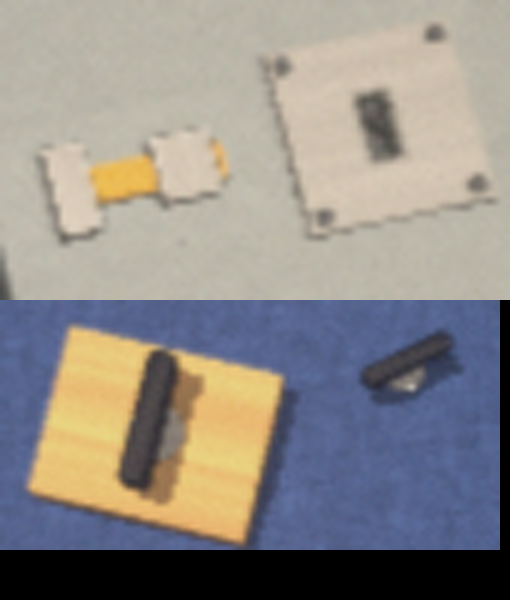

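The crop confirms it: the middle-sized key stands in the wooden rest, with the small one beside it. The keyhole is about (0.598,-0.139) with its slot at yaw about +12.7°. The key is at (0.474,0.207), yaw about -12.5°. I'll go over the chest first.

play_rows(motion=[[1, 3.2, -2, 0, 0, 0, 0], [1, 3.2, -2, -0.5, 0, 0, 0], [1, 3.2, -2, -0.5, 0, 0, 0], [1, 3.2, -2, -0.5, 0, 0, 0], [1, 3.2, -2, -0.5, 0, 0, 0], [1, 3.2, -2, -0.5, 0, 0, 0], [1, 3.2, -2, -0.5, 0, 0, 0], [1, 3.2, -2, 0, 0, 0, 0], [1, 3.2, -2, 0, 0, 0, 0], [1, 3.2, -2, 0, 0, 0, 0]])

```text
time: 0.93
tool_pos: [0.4276, -0.2818, 0.2612]
tcp_rot: [0.0, 0.988, 0.154, -0.0]
contact_force: [0.9, -0.3, 0.4]
grip_width: 0.0856
grasp_force: 0.0
```

play_rows(motion=[[1, 3.2, -2, 0, 0, 0, 0], [1, 3.2, -2, 0, 0, 0, 0], [1, 3.2, -2, 0, 0, 0, 0], [1, 3.2, -2, 0, 0, 0, 0], [1, 0, 0, 0, 0, 0, 0], [1, 0, 0, 0, 0, 0, 0]])

```text
time: 1.43
tool_pos: [0.5249, -0.1665, 0.2607]
tcp_rot: [-0.0, 0.988, 0.156, -0.0]
contact_force: [-1.5, -1.1, -1.0]
grip_width: 0.0853
grasp_force: 0.0
```

Run:
```python
from h import *
s=arm.sense();print(s['tool_pos'],s['tcp_rot'],s['joint_pos'])
f=grab('wrist');cv2.imwrite('pics/w1.png',f['color'])
```

```text
[ 0.52486486 -0.16648111  0.26073752] [-2.74970632e-04  9.87751648e-01  1.56033442e-01 -4.13643822e-04] [-5.44679758e-01 -3.67123874e-02  7.09454207e-03  1.61559013e+00
 -1.13670779e-04  2.28356566e+00]
```

View pics/w1.png

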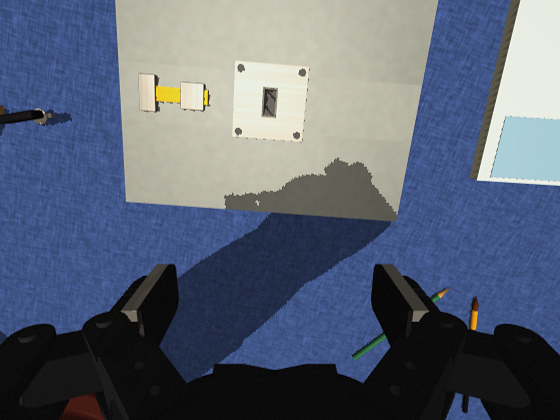

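The wrist view shows the rose plate with its corners near (236,62), (309,66), (302,142) and (232,136), and the keyhole at (270,102).

Run:
```python
from h import *
f=dict(np.load('wrist.npz'));c=f['color'].astype(int);P=pts(f)
def go(m):
    v,u=np.nonzero(m); q=np.array([ray(f,a,b,.104) for a,b in zip(u,v)])[:,:2]*1000
    r=cv2.minAreaRect(q.astype(np.float32)); return len(u),r,q.mean(0)
w=np.zeros(c.shape[:2],bool); w[85:120,255:285]=1
print('hole',go(w&(c.max(-1)<110)))
w[:]=0;w[50:155,215:325]=1
print('plate',go(w&(P[...,2]>np.median(P[55:60,250:300,2])+.002)))
print('z plate',np.median(P[75:90,245:290,2]),'lid',np.median(P[30:50,250:300,2]))
w[:]=0;w[70:115,130:215]=1
m=w&(c[...,2]>c[...,0]+80); print('bolt',go(m))
```

```text
hole (252, ((598.1868286132812, -137.1278076171875), (23.133813858032227, 10.538948059082031), 17.454866409301758), array([ 598.39788243, -136.73383993]))
plate (5164, ((596.3544311523438, -137.55438232421875), (86.0040054321289, 92.6156005859375), 17.742338180541992), array([ 598.83919659, -136.81487736]))
z plate 0.10591572047347163 lid 0.10194286857245691
bolt (425, ((580.1185913085938, -63.61175537109375), (12.7850980758667, 44.14958190917969), 12.707357406616211), array([578.49152532, -56.23626912]))
```

play_rows(motion=[[1, 0.67, -3.7, 0, 0, 0, 0], [1, 0.67, -3.7, 0, 0, 0, 0], [1, 0.67, -3.7, 0, 0, 0, 0], [1, 0.67, -3.7, 0, 0, 0, 0], [1, 0.67, -3.7, 0, 0, 0, 0], [1, 0.67, -3.7, 0, 0, 0, 0], [1, 0.67, -3.7, 0, 0, 0, 0], [1, 0.67, -3.7, 0, 0, 0, 0], [1, 0.67, -3.7, 0, 0, 0, 0], [1, 0.67, -3.7, 0, 0, 0, 0]])

```text
time: 2.32
tool_pos: [0.475, 0.2048, 0.2614]
tcp_rot: [0.0, 0.988, 0.153, 0.0]
contact_force: [1.5, -0.7, 0.4]
grip_width: 0.0854
grasp_force: 0.0
```

play_rows(motion=[[1, 0, 0, 0, 0, 0, -7.1], [1, 0, 0, 0, 0, 0, -7.1], [1, 0, 0, 0, 0, 0, -7.1], [1, 0, 0, 0, 0, 0, -7.1], [1, 0, 0, 0, 0, 0, -7.1], [1, 0, 0, 0, 0, 0, -7.1], [1, 0, 0, 0, 0, 0, -7.1], [1, 0, 0, 0, 0, 0, -7.1], [1, 0, 0, 0, 0, 0, -7.1], [1, 0, 0, 0, 0, 0, -7.1]])

```text
time: 3.15
tool_pos: [0.4755, 0.203, 0.2612]
tcp_rot: [0.0, 0.713, 0.701, -0.0]
contact_force: [-0.1, 0.2, -0.1]
grip_width: 0.0854
grasp_force: 0.0
```

play_rows(motion=[[1, 0, 0, 0, 0, 0, -7.1], [1, 0, 0, 0, 0, 0, -7.1], [1, 0, 0, 0, 0, 0, -7.1], [1, 0, 0, 0, 0, 0, -7.1], [1, 0, 0, 0, 0, 0, -7.1], [1, 0, 0, 0, 0, 0, -7.1], [1, 0, 0, 0, 0, 0, -7.1], [1, 0, 0, 0, 0, 0, -7.1], [1, 0, 0, 0, 0, 0, -7.1], [1, 0, 0, 0, 0, 0, -7.1]])

```text
time: 3.98
tool_pos: [0.4755, 0.203, 0.2611]
tcp_rot: [-0.0, 0.174, 0.985, -0.0]
contact_force: [-0.1, 0.4, 0.2]
grip_width: 0.0856
grasp_force: 0.0
```

play_rows(motion=[[1, 0, 0, 0, 0, 0, -7.1], [1, 0, 0, 0, 0, 0, 0], [1, 0, 0, 0, 0, 0, 0]])

```text
time: 4.23
tool_pos: [0.4755, 0.2035, 0.2612]
tcp_rot: [-0.0, 0.117, 0.993, -0.0]
contact_force: [-0.5, -0.2, -0.6]
grip_width: 0.0852
grasp_force: 0.0
```

```bash
cat >> h.py <<'E'
def state():
    s=arm.sense(); q=s['tcp_rot']; print('t',s['time'],'tcp',s['tool_pos'].round(4),'yaw',np.degrees(2*np.arctan2(q[2],q[1])).round(2),'q',s['joint_pos'].round(3),'F',s['contact_force'].round(1),'M',s['torque'].round(2),'w',round(s['grip_width'],4),'g',round(s['grasp_force'],1)); return s
E
python3 - <<'E'
from h import *
s=state(); print(s['tcp_rot'])
f=grab('wrist');cv2.imwrite('pics/w2.png',f['color'])
E
```

```text
t 4.2333 tcp [0.4755 0.2035 0.2612] yaw 166.52 q [ 0.151 -0.139 -0.089  1.621 -0.     0.386] F [-0.5 -0.2 -0.6] M [-0.02  0.04 -0.03] w 0.0852 g 0.0
[-8.24618840e-06  1.17332400e-01  9.93092689e-01 -1.35947016e-04]
```

View pics/w2.png

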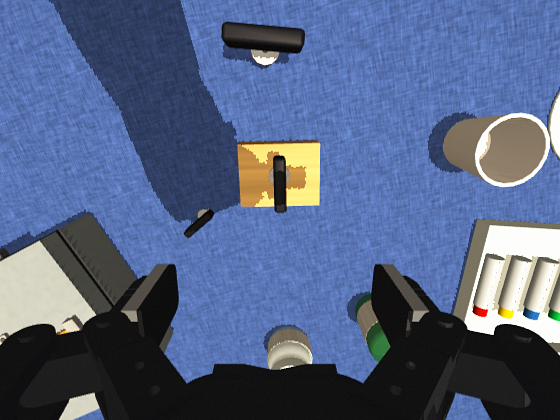

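The wrist view shows the key in the rest at (280,183) with its handle vertical in the image, so the tool is roughly aligned. The large key is at (263,40) and the small one at (199,222).

Run:
```python
from h import *
f=dict(np.load('wrist.npz'));c=f['color'].astype(int);P=pts(f)
w=np.zeros(c.shape[:2],bool); w[145:225,262:300]=1
m=w&(c.max(-1)<60)&(P[...,2]>.075); z=P[m][:,2]; print(len(z),np.percentile(z,[10,50,90]))
for m2 in (m, m&(P[...,2]>np.percentile(z,90)-.006)):
    r=cv2.minAreaRect((P[m2][:,:2]*1000).astype(np.float32)); print(r, (P[m2][:,:2].max(0)+P[m2][:,:2].min(0))/2)
m=(c[...,2]>c[...,0]+60)&(abs(P[...,2]-.04)<.006); m[:, :230]=0;m[:,330:]=0;m[:130]=0;m[215:]=0
print('rest',cv2.minAreaRect((P[m][:,:2]*1000).astype(np.float32)),np.median(P[m][:,2]))
```

```text
595 [0.09505599 0.09665616 0.09770687]
((452.05303955078125, 213.79098510742188), (11.466632843017578, 95.11001586914062), 78.4738998413086) [0.45206203 0.21005159]
((452.05303955078125, 213.79098510742188), (11.466632843017578, 95.11001586914062), 78.4738998413086) [0.45206203 0.21005159]
rest ((474.3037109375, 209.4342498779297), (89.83882904052734, 70.19806671142578), 78.07378387451172) 0.04196695347971807
```

play_rows(motion=[[1, 0.25, 0.53, 1, 0, 0, -1.5], [1, 0, 0, 3, 0, 0, 0], [1, 0, 0, 3, 0, 0, 0], [1, 0, 0, 3, 0, 0, 0], [1, 0, 0, 3, 0, 0, 0], [1, 0, 0, 3, 0, 0, 0], [1, 0, 0, 2, 0, 0, 0], [1, 0, 0, 1.6, 0, 0, 0], [1, 0, 0, 0, 0, 0, 0], [1, 0, 0, 0, 0, 0, 0]])

```text
time: 5.12
tool_pos: [0.473, 0.2103, 0.0643]
tcp_rot: [-0.001, 0.102, 0.995, -0.0]
contact_force: [-0.5, 0.3, 0.6]
grip_width: 0.0855
grasp_force: 0.0
```

Run:
```python
from h import *
s=state()
f=grab('wrist');cv2.imwrite('pics/w3.png',f['color'])
```

```text
t 5.1167 tcp [0.473  0.2103 0.0643] yaw 168.31 q [ 0.165 -0.107 -0.418  1.262 -0.     0.369] F [-0.5  0.3  0.6] M [-0.    0.02  0.01] w 0.0855 g 0.0
```

View pics/w3.png

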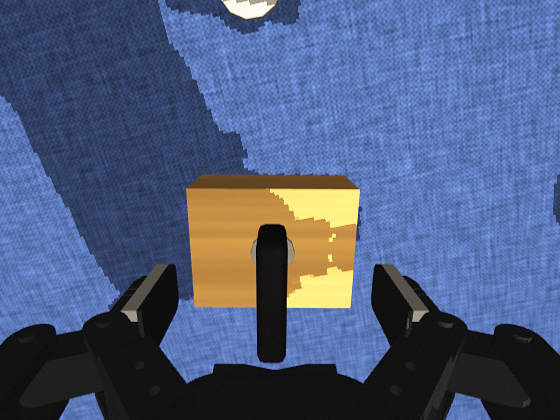

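The handle is centred at column 272, against 276 midway between the fingers, so it is about 1.5 mm to the left. I'll correct and close.

play_rows(motion=[[1, -0.1, -0.15, 0, 0, 0, 0], [0, 0, 0, 0, 0, 0, 0], [-0.4, 0, 0, 0, 0, 0, 0], [-1, 0, 0, 0, 0, 0, 0], [-1, 0, 0, 0, 0, 0, 0], [-1, 0, 0, 0, 0, 0, 0], [-1, 0, 0, 0, 0, 0, 0], [-1, 0, 0, 0, 0, 0, 0], [-1, 0, 0, 0, 0, 0, 0], [-1, 0, 0, 0, 0, 0, 0]])

```text
time: 6.0
tool_pos: [0.4749, 0.2087, 0.0655]
tcp_rot: [0.0, 0.102, 0.995, 0.0]
contact_force: [0.5, 0.3, 2.4]
grip_width: 0.0113
grasp_force: 58.7
```

Run:
```python
from h import *
s=state()
```

```text
t 6.0 tcp [0.4749 0.2087 0.0655] yaw 168.35 q [ 0.162 -0.107 -0.416  1.262 -0.     0.365] F [0.5 0.3 2.4] M [ 0.03  0.05 -0.03] w 0.0113 g 58.7
```

play_rows(motion=[[-1, 0, 0, -0.5, 0, 0, 0], [-1, 0, 0, -1, 0, 0, 0], [-1, 0, 0, -1.5, 0, 0, 0], [-1, 0, 0, -2, 0, 0, 0], [-1, 0, 0, -2, 0, 0, 0], [-1, 0, 0, -2, 0, 0, 0], [-1, 0, 0, -2, 0, 0, 0], [-1, 0, 0, -2, 0, 0, 0], [-1, 0, 0, -1.5, 0, 0, 0], [-1, 0, 0, -0.5, 0, 0, 0]])

```text
time: 6.83
tool_pos: [0.4756, 0.2088, 0.2187]
tcp_rot: [0.002, 0.101, 0.995, 0.0]
contact_force: [0.0, -0.4, -0.7]
grip_width: 0.0109
grasp_force: 58.4
```

play_rows(motion=[[-1, -1, -1.5, 0, 0, 0, 0], [-1, -1.8, -3, 0, 0, 0, 0], [-1, -1.8, -3, 0, 0, 0, 0], [-1, -1.8, -3, 0, 0, 0, 0], [-1, -1.8, -3, 0, 0, 0, 0], [-1, -1.8, -3, 0, 0, 0, 0], [-1, -1.8, -3, 0, 0, 0, 0], [-1, -1.8, -3, 0, 0, 0, 0], [-1, -1.8, -3, 0, 0, 0, 0], [-1, -1.8, -3, 0, 0, 0, 0]])

```text
time: 7.67
tool_pos: [0.5856, -0.1069, 0.2149]
tcp_rot: [-0.0, 0.102, 0.995, 0.0]
contact_force: [-0.8, 0.1, -0.5]
grip_width: 0.011
grasp_force: 58.6
```

play_rows(motion=[[-1, -1.8, -2.9, 0, 0, 0, -3], [-1, 0, 0, 0, 0, 0, -5], [-1, 0, 0, 0, 0, 0, -6], [-1, 0, 0, 0, 0, 0, -6], [-1, 0, 0, 0, 0, 0, -5.2], [-1, 0, 0, 0, 0, 0, 0], [-1, 0, 0, 0, 0, 0, 0], [-1, 0, 0, 0, 0, 0, 0]])

```text
time: 8.33
tool_pos: [0.5972, -0.1371, 0.2151]
tcp_rot: [-0.0, -0.116, 0.993, 0.0]
contact_force: [0.8, 0.1, -1.0]
grip_width: 0.0112
grasp_force: 58.6
```

Run:
```python
from h import *
s=state()
im=[]
for n in ['scene','top','wrist']:
    f=grab(n); im.append(f['color'])
a=cv2.resize(im[0][180:300,60:220],None,fx=2.5,fy=2.5)
b=cv2.resize(im[1][110:230,340:500],None,fx=2.5,fy=2.5)
cv2.imwrite('pics/w4.png',np.vstack([np.hstack([a,b]),cv2.resize(im[2],(400,300)).repeat(1,0) if 0 else np.hstack([cv2.resize(im[2],(400,300)),np.zeros((300,400,3),np.uint8)])]))
```

```text
t 8.3333 tcp [ 0.5972 -0.1371  0.2151] yaw 193.38 q [-0.439  0.141  0.108  1.538 -0.    -0.672] F [ 0.8  0.1 -1. ] M [-0.01 -0.02  0.01] w 0.0112 g 58.6
```

View pics/w4.png

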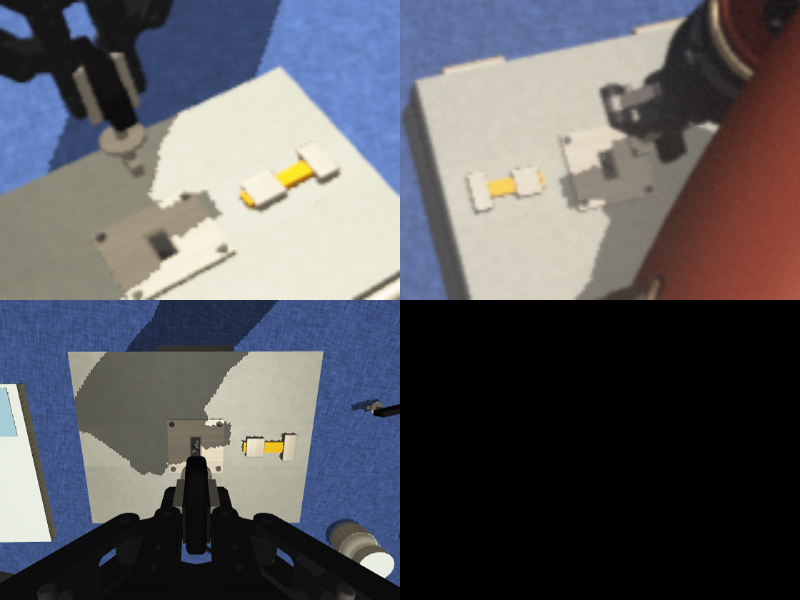

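The key hangs upright. In the scene crop the tip is at (137,168) and the keyhole at (161,245). In the wrist view the handle lines up with the keyhole, columns 197 and 195.

Run:
```python
from h import *
f=dict(np.load('scene.npz'));P=pts(f)
print('tip',ray(f,60+135/2.5,180+170/2.5,.1686),'collar',ray(f,60+123/2.5,180+141/2.5,.191))
c=P[226:246,98:122]; m=(c[...,2]>.183)&(c[...,2]<.2)&(f['color'][226:246,98:122].min(-1)>85); print(m.sum(),np.median(c[m],0),(c[m].max(0)+c[m].min(0))/2)
print('hole',ray(f,60+161/2.5,180+245/2.5,.104))
```

```text
tip [ 0.5986504  -0.13779663  0.1686    ] collar [ 0.59799204 -0.13826079  0.191     ]
156 [ 0.59930331 -0.13981175  0.19352653] [ 0.59750969 -0.13854051  0.1950994 ]
hole [ 0.5987456  -0.13917108  0.104     ]
```

play_rows(motion=[[-1, -0.08, -0.05, 1, 0, 0, 0], [-1, 0, 0, 2, 0, 0, 0], [-1, 0, 0, 1.5, 0, 0, 0], [-1, 0, 0, 1, 0, 0, 0], [-1, 0, 0, 0.5, 0, 0, 0], [-1, 0, 0, 0.2, 0, 0, 0], [-1, 0, 0, 0.2, 0, 0, 0], [-1, 0, 0, 0, 0, 0, 0]])

```text
time: 9.15
tool_pos: [0.5985, -0.1377, 0.1517]
tcp_rot: [0.0, -0.118, 0.993, -0.0]
contact_force: [0.6, -0.5, -0.8]
grip_width: 0.0112
grasp_force: 58.6
```

play_rows(motion=[[-1, 0, 0, 0.2, 0, 0, 0], [-1, 0, 0, 0.2, 0, 0, 0], [-1, 0, 0, 0, 0, 0, 0]])

```text
time: 9.4
tool_pos: [0.5983, -0.1375, 0.1473]
tcp_rot: [0.0, -0.118, 0.993, -0.0]
contact_force: [-0.2, 0.2, -1.2]
grip_width: 0.0111
grasp_force: 58.6
```

play_rows(motion=[[-1, 0, 0, 0.2, 0, 0, 0], [-1, 0, 0, 0.2, 0, 0, 0], [-1, 0, 0, 0.1, 0, 0, 0], [-1, 0, 0, 0, 0, 0, 0]])

```text
time: 9.73
tool_pos: [0.5981, -0.1374, 0.1419]
tcp_rot: [-0.0, -0.118, 0.993, 0.0]
contact_force: [-0.4, -1.1, -1.8]
grip_width: 0.0112
grasp_force: 58.6
```

play_rows(motion=[[-1, 0, 0, 0.1, 0, 0, 0], [-1, 0, 0, 0.1, 0, 0, 0], [-1, 0, 0, 0.1, 0, 0, 0], [-1, 0, 0, 0, 0, 0, 0]])

```text
time: 10.07
tool_pos: [0.5982, -0.1375, 0.139]
tcp_rot: [-0.0, -0.118, 0.993, 0.0]
contact_force: [-0.2, -0.7, -0.8]
grip_width: 0.011
grasp_force: 58.6
```

play_rows(motion=[[-1, 0, 0, 0.1, 0, 0, 0], [-1, 0, 0, 0.05, 0, 0, 0], [-1, 0, 0, 0, 0, 0, 0], [-1, 0, 0, 0, 0, 0, 0]])

```text
time: 10.4
tool_pos: [0.5983, -0.1375, 0.1378]
tcp_rot: [-0.0, -0.118, 0.993, -0.0]
contact_force: [0.1, 0.2, -0.9]
grip_width: 0.0116
grasp_force: 58.6
```

play_rows(motion=[[-1, 0, 0, 0.05, 0, 0, 0], [-1, 0, 0, 0, 0, 0, 0]])

```text
time: 10.57
tool_pos: [0.5983, -0.1376, 0.1375]
tcp_rot: [0.0, -0.118, 0.993, -0.0]
contact_force: [-0.6, 0.7, 0.0]
grip_width: 0.0114
grasp_force: 58.8
```

play_rows(motion=[[-1, 0, 0, 0.05, 0, 0, 0], [-1, 0, 0, 0, 0, 0, 0]])

```text
time: 10.73
tool_pos: [0.5985, -0.1376, 0.1374]
tcp_rot: [0.0, -0.118, 0.993, -0.0]
contact_force: [-1.5, -0.7, 4.2]
grip_width: 0.0111
grasp_force: 59.4
```

play_rows(motion=[[-1, 0, 0, 0.03, 0, 0, -3], [-1, 0, 0, 0, 0, 0, -3], [-1, 0, 0, 0, 0, 0, -3], [-1, 0, 0, 0, 0, 0, -3], [-1, 0, 0, 0, 0, 0, -3]])

```text
time: 11.15
tool_pos: [0.5988, -0.1378, 0.1372]
tcp_rot: [0.001, -0.248, 0.969, -0.001]
contact_force: [-0.0, -0.6, 3.4]
grip_width: 0.011
grasp_force: 59.3
```

play_rows(motion=[[-1, 0, 0, 0, 0, 0, -3], [-1, 0, 0, 0, 0, 0, -2], [-1, 0, 0, 0, 0, 0, 0]])

```text
time: 11.4
tool_pos: [0.5987, -0.1378, 0.1371]
tcp_rot: [0.0, -0.289, 0.957, -0.0]
contact_force: [-0.6, -0.3, 3.9]
grip_width: 0.011
grasp_force: 59.3
```

play_rows(motion=[[-1, 0, 0, 0.03, 0, 0, -2], [-1, 0, 0, 0, 0, 0, -2], [-1, 0, 0, 0, 0, 0, -2], [-1, 0, 0, 0, 0, 0, 0]])

```text
time: 11.73
tool_pos: [0.5986, -0.1378, 0.1367]
tcp_rot: [0.0, -0.338, 0.941, -0.0]
contact_force: [1.0, -0.8, 4.0]
grip_width: 0.0114
grasp_force: 59.3
```

play_rows(motion=[[-1, 0, 0, 0.02, 0, 0, -2], [-1, 0, 0, 0, 0, 0, -2], [-1, 0, 0, 0, 0, 0, -2], [-1, 0, 0, 0, 0, 0, 0]])

```text
time: 12.07
tool_pos: [0.5983, -0.1376, 0.1357]
tcp_rot: [0.0, -0.387, 0.922, -0.0]
contact_force: [1.7, -0.4, -0.4]
grip_width: 0.0107
grasp_force: 58.7
```

play_rows(motion=[[-1, 0, 0, 0.02, 0, 0, -2], [-1, 0, 0, 0, 0, 0, -2], [-1, 0, 0, 0, 0, 0, -2], [-1, 0, 0, 0, 0, 0, 0]])

```text
time: 12.4
tool_pos: [0.598, -0.1374, 0.1352]
tcp_rot: [-0.0, -0.434, 0.901, 0.0]
contact_force: [0.5, -0.3, -1.3]
grip_width: 0.0111
grasp_force: 58.6
```

The force has vanished and the key is sinking, so I'll lower it gently.

play_rows(motion=[[-1, 0, 0, 0.1, 0, 0, 0], [-1, 0, 0, 0, 0, 0, 0]])

```text
time: 12.57
tool_pos: [0.598, -0.1374, 0.1342]
tcp_rot: [-0.0, -0.434, 0.901, 0.0]
contact_force: [0.6, -0.3, -0.9]
grip_width: 0.0112
grasp_force: 58.6
```

play_rows(motion=[[-1, 0, 0, 0.1, 0, 0, 0], [-1, 0, 0, 0.05, 0, 0, 0], [-1, 0, 0, 0, 0, 0, 0]])

```text
time: 12.82
tool_pos: [0.5981, -0.1375, 0.133]
tcp_rot: [-0.0, -0.435, 0.901, 0.0]
contact_force: [0.8, -0.8, -1.1]
grip_width: 0.0111
grasp_force: 58.5
```

play_rows(motion=[[-1, 0, 0, 0.1, 0, 0, 0], [-1, 0, 0, 0.05, 0, 0, 0], [-1, 0, 0, 0, 0, 0, 0]])

```text
time: 13.07
tool_pos: [0.5982, -0.1375, 0.1316]
tcp_rot: [-0.0, -0.435, 0.901, 0.0]
contact_force: [0.1, 0.4, -1.3]
grip_width: 0.0112
grasp_force: 58.5
```

play_rows(motion=[[-1, 0, 0, 0.1, 0, 0, 0], [-1, 0, 0, 0.05, 0, 0, 0], [-1, 0, 0, 0, 0, 0, 0]])

```text
time: 13.32
tool_pos: [0.5982, -0.1375, 0.1301]
tcp_rot: [-0.0, -0.435, 0.901, 0.0]
contact_force: [-0.3, -0.0, -2.2]
grip_width: 0.0109
grasp_force: 58.5
```

play_rows(motion=[[-1, 0, 0, 0.05, 0, 0, 0], [-1, 0, 0, 0.03, 0, 0, 0], [-1, 0, 0, 0, 0, 0, 0]])

```text
time: 13.57
tool_pos: [0.5983, -0.1376, 0.1295]
tcp_rot: [0.0, -0.435, 0.901, -0.0]
contact_force: [-0.0, 0.1, -1.4]
grip_width: 0.011
grasp_force: 58.8
```

play_rows(motion=[[-1, 0, 0, 0.03, 0, 0, 0], [-1, 0, 0, 0, 0, 0, 0]])

```text
time: 13.73
tool_pos: [0.5983, -0.1376, 0.1295]
tcp_rot: [0.0, -0.435, 0.901, -0.0]
contact_force: [-1.4, 0.1, 2.1]
grip_width: 0.0112
grasp_force: 59.0
```

play_rows(motion=[[-1, 0, 0, 0, 0, 0, 2], [-1, 0, 0, 0, 0, 0, 3], [-1, 0, 0, 0, 0, 0, 3], [-1, 0, 0, 0, 0, 0, 3], [-1, 0, 0, 0, 0, 0, 3], [-1, 0, 0, 0, 0, 0, 3], [-1, 0, 0, 0, 0, 0, 3]])

```text
time: 14.32
tool_pos: [0.5985, -0.1377, 0.1295]
tcp_rot: [0.0, -0.271, 0.963, -0.0]
contact_force: [0.1, -1.3, 0.3]
grip_width: 0.0112
grasp_force: 58.9
```

Run:
```python
from h import *
state()
```

```text
t 14.3167 tcp [ 0.5985 -0.1377  0.1295] yaw 211.41 q [-0.439  0.151 -0.037  1.382 -0.    -0.987] F [ 0.1 -1.3  0.3] M [-0.08  0.02  0.12] w 0.0112 g 58.9
```

play_rows(motion=[[-1, 0, 0, 0, 0, 0, 3], [-1, 0, 0, 0, 0, 0, 3], [-1, 0, 0, 0, 0, 0, 3], [-1, 0, 0, 0, 0, 0, 3], [-1, 0, 0, 0, 0, 0, 3], [-1, 0, 0, 0, 0, 0, 3], [-1, 0, 0, 0, 0, 0, 2]])

```text
time: 14.9
tool_pos: [0.5985, -0.1377, 0.1295]
tcp_rot: [0.0, -0.099, 0.995, -0.0]
contact_force: [-0.4, -0.6, 0.5]
grip_width: 0.011
grasp_force: 58.9
```

Run:
```python
from h import *
state()
f=dict(np.load('wrist.npz'))
f=grab('wrist'); c=f['color'].astype(int); m=(c[...,2]>c[...,0]+80)&(c[...,1]>c[...,0]+50)
P=pts(f); m&=(abs(P[...,2]-.106)<.01); print(m.sum(),P[m].mean(0))
```

```text
t 14.9 tcp [ 0.5985 -0.1377  0.1295] yaw 191.39 q [-0.439  0.151 -0.037  1.382 -0.    -0.637] F [-0.4 -0.6  0.5] M [-0.03  0.1   0.05] w 0.011 g 58.9
1246 [ 0.58135277 -0.06776806  0.10784494]
```

play_rows(motion=[[-1, 0, 0, 0, 0, 0, 3], [-1, 0, 0, 0, 0, 0, 3], [-1, 0, 0, 0, 0, 0, 3], [-1, 0, 0, 0, 0, 0, 3], [-1, 0, 0, 0, 0, 0, 3]])

```text
time: 15.37
tool_pos: [0.5985, -0.1377, 0.1295]
tcp_rot: [0.0, 0.031, 1.0, -0.0]
contact_force: [-1.4, -0.6, 0.5]
grip_width: 0.0113
grasp_force: 58.9
```

Run:
```python
from h import *
state()
f=grab('wrist');cv2.imwrite('pics/w5.png',f['color'])
```

```text
t 15.3667 tcp [ 0.5985 -0.1377  0.1295] yaw 176.46 q [-0.439  0.151 -0.037  1.382 -0.    -0.377] F [-1.4 -0.6  0.5] M [-0.09  0.07  0.11] w 0.0113 g 58.9
```

View pics/w5.png

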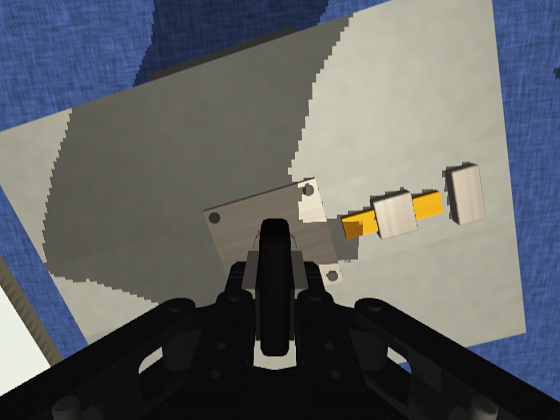

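The bolt (yellow, columns 342–443) has drawn out of its keeper at (465,193), but not fully. I'll measure the travel of its inner end.

```bash
cat > bolt.py <<'E'
from h import *
def bolt(f):
    c=f['color'].astype(int); P=pts(f); m=(c[...,2]>c[...,0]+70)&(c[...,1]>c[...,0]+40)
    v,u=np.nonzero(m); q=np.array([ray(f,a,b,.107) for a,b in zip(u,v)])[:,:2]-[.5985,-.1377]
    a=np.radians(13.5); y=q@[-np.sin(a),np.cos(a)]; x=q@[np.cos(a),np.sin(a)]
    y=y[(abs(x)<.012)&(y>.02)&(y<.12)]; return len(y),np.percentile(y,[1,99]).round(4)
if __name__=='__main__':
    s=state(); print(bolt(grab('wrist')))
E
python3 bolt.py; python3 -c "
from bolt import *
print(bolt(dict(np.load('top.npz')))); print(bolt(dict(np.load('scene.npz'))))"
```

```text
t 15.4167 tcp [ 0.5984 -0.1377  0.1295] yaw 176.25 q [-0.439  0.151 -0.037  1.382 -0.    -0.373] F [-0.3  0.4  2.9] M [-0.1   0.11  0.01] w 0.0107 g 58.9
(1381, array([0.0395, 0.0915]))
(78, array([0.0541, 0.0971]))
(135, array([0.0515, 0.0961]))
```

play_rows(motion=[[-1, 0, 0, 0, 0, 0, 2], [-1, 0, 0, 0, 0, 0, 2], [-1, 0, 0, 0, 0, 0, 0]])

```text
time: 15.72
tool_pos: [0.5984, -0.1377, 0.1295]
tcp_rot: [0.0, 0.065, 0.998, -0.0]
contact_force: [-0.0, -1.1, 3.3]
grip_width: 0.0116
grasp_force: 59.1
```

```bash
python3 bolt.py
```

```text
t 15.7167 tcp [ 0.5984 -0.1377  0.1295] yaw 172.59 q [-0.439  0.151 -0.037  1.382 -0.    -0.309] F [-0.  -1.1  3.3] M [-0.11  0.09  0.02] w 0.0116 g 59.1
(1394, array([0.0385, 0.0903]))
```

play_rows(motion=[[-1, 0, 0, 0, 0, 0, 2], [-1, 0, 0, 0, 0, 0, 2], [-1, 0, 0, 0, 0, 0, 2], [-1, 0, 0, 0, 0, 0, 0]])

```text
time: 16.1
tool_pos: [0.5984, -0.1377, 0.1295]
tcp_rot: [0.0, 0.117, 0.993, -0.0]
contact_force: [-0.1, -1.0, 3.8]
grip_width: 0.0107
grasp_force: 59.2
```

```bash
python3 bolt.py
```

```text
t 16.1 tcp [ 0.5984 -0.1377  0.1295] yaw 166.6 q [-0.439  0.151 -0.037  1.382 -0.    -0.205] F [-0.1 -1.   3.8] M [-0.11  0.11  0.01] w 0.0107 g 59.2
(1429, array([0.0366, 0.0885]))
```

play_rows(motion=[[-1, 0, 0, 0, 0, 0, 1.5], [-1, 0, 0, 0, 0, 0, 1.5], [-1, 0, 0, 0, 0, 0, 0]])

```text
time: 16.4
tool_pos: [0.5984, -0.1377, 0.1295]
tcp_rot: [0.0, 0.142, 0.99, -0.0]
contact_force: [-1.4, -1.2, 4.4]
grip_width: 0.0108
grasp_force: 59.3
```

```bash
python3 bolt.py
```

```text
t 16.4 tcp [ 0.5984 -0.1377  0.1295] yaw 163.63 q [-0.439  0.151 -0.037  1.382 -0.    -0.153] F [-1.4 -1.2  4.4] M [-0.2   0.15 -0.02] w 0.0108 g 59.3
(1444, array([0.0358, 0.0876]))
```

play_rows(motion=[[-1, 0, 0, 0, 0, 0, 1], [-1, 0, 0, 0, 0, 0, 1], [-1, 0, 0, 0, 0, 0, 0]])

```text
time: 16.7
tool_pos: [0.5984, -0.1377, 0.1295]
tcp_rot: [0.0, 0.161, 0.987, -0.0]
contact_force: [-0.4, -0.9, 5.6]
grip_width: 0.011
grasp_force: 59.5
```

```bash
python3 bolt.py
```

```text
t 16.7 tcp [ 0.5984 -0.1377  0.1295] yaw 161.49 q [-0.439  0.151 -0.037  1.382 -0.    -0.116] F [-0.4 -0.9  5.6] M [-0.15  0.17  0.  ] w 0.011 g 59.5
(1455, array([0.0352, 0.087 ]))
```

play_rows(motion=[[-1, 0, 0, -0.02, 0, 0, 1], [-1, 0, 0, 0, 0, 0, 1], [-1, 0, 0, 0, 0, 0, 0]])

```text
time: 17.0
tool_pos: [0.5984, -0.1376, 0.1295]
tcp_rot: [0.0, 0.178, 0.984, -0.0]
contact_force: [0.9, -1.7, 4.7]
grip_width: 0.0107
grasp_force: 59.4
```

```bash
python3 bolt.py
```

```text
t 17.0 tcp [ 0.5984 -0.1376  0.1295] yaw 159.45 q [-0.439  0.151 -0.037  1.383 -0.    -0.08 ] F [ 0.9 -1.7  4.7] M [-0.24  0.1  -0.02] w 0.0107 g 59.4
(1457, array([0.0345, 0.0863]))
```

play_rows(motion=[[-1, 0, 0, 0, 0, 0, 1], [-1, 0, 0, 0, 0, 0, 1], [-1, 0, 0, 0, 0, 0, 0]])

```text
time: 17.3
tool_pos: [0.5983, -0.1376, 0.1295]
tcp_rot: [0.0, 0.195, 0.981, -0.0]
contact_force: [-0.1, -2.1, 4.8]
grip_width: 0.0114
grasp_force: 59.4
```

```bash
python3 bolt.py
```

```text
t 17.3 tcp [ 0.5983 -0.1376  0.1295] yaw 157.46 q [-0.439  0.151 -0.037  1.383 -0.    -0.045] F [-0.1 -2.1  4.8] M [-0.31 -0.02  0.03] w 0.0114 g 59.4
(1456, array([0.034 , 0.0858]))
```

play_rows(motion=[[-1, 0, 0, 0, 0, 0, 1], [-1, 0, 0, 0, 0, 0, 0]])

```text
time: 17.52
tool_pos: [0.5983, -0.1376, 0.1295]
tcp_rot: [0.0, 0.204, 0.979, -0.0]
contact_force: [-0.2, -1.1, 4.6]
grip_width: 0.011
grasp_force: 59.5
```

```bash
python3 bolt.py
```

```text
t 17.5167 tcp [ 0.5983 -0.1376  0.1295] yaw 156.46 q [-0.439  0.151 -0.037  1.383 -0.    -0.028] F [-0.2 -1.1  4.6] M [-0.35  0.08  0.07] w 0.011 g 59.5
(1470, array([0.0338, 0.0857]))
```

play_rows(motion=[[-1, 0, 0, 0, 0, 0, 1], [-1, 0, 0, 0, 0, 0, 0]])

```text
time: 17.73
tool_pos: [0.5983, -0.1376, 0.1295]
tcp_rot: [0.0, 0.212, 0.977, -0.0]
contact_force: [-0.6, -1.9, 5.2]
grip_width: 0.0111
grasp_force: 59.5
```

```bash
python3 bolt.py
```

```text
t 17.7333 tcp [ 0.5983 -0.1376  0.1295] yaw 155.47 q [-0.439  0.151 -0.037  1.383 -0.    -0.01 ] F [-0.6 -1.9  5.2] M [-0.39  0.06  0.09] w 0.0111 g 59.5
(1477, array([0.0338, 0.0856]))
```

The bolt has stopped moving, with 20 mm drawn, so it is at the stop. I'll relax slightly, release and retreat upward.

play_rows(motion=[[-1, 0, 0, 0, 0, 0, -1], [-1, 0, 0, 0, 0, 0, -0.5], [-0.6, 0, 0, 0, 0, 0, 0], [-0.4, 0, 0, 0, 0, 0, 0], [-0.2, 0, 0, 0, 0, 0, 0], [0, 0, 0, 0, 0, 0, 0], [0, 0, 0, 0, 0, 0, 0], [0, 0, 0, 0, 0, 0, 0]])

```text
time: 18.45
tool_pos: [0.5982, -0.1375, 0.1292]
tcp_rot: [-0.0, 0.199, 0.98, 0.0]
contact_force: [0.3, 0.1, 0.3]
grip_width: 0.0429
grasp_force: 0.0
```

play_rows(motion=[[0, 0, 0, -0.5, 0, 0, 0], [0, 0, 0, -1, 0, 0, 0], [0, 0, 0, -2, 0, 0, 0], [0, 0, 0, -2, 0, 0, 0], [0, 0, 0, -2, 0, 0, 0], [0, 0, 0, -2, 0, 0, 0], [0, 0, 0, 0, 0, 0, 0], [0, 0, 0, 0, 0, 0, 0]])

```text
time: 19.12
tool_pos: [0.5991, -0.138, 0.2266]
tcp_rot: [0.002, 0.199, 0.98, -0.0]
contact_force: [-0.1, -0.4, -0.7]
grip_width: 0.0426
grasp_force: 0.0
```

```bash
python3 bolt.py
python3 - <<'E'
from h import *
f=grab('wrist'); s=grab('scene')
cv2.imwrite('pics/w6.png',np.hstack([cv2.resize(f['color'],(400,300)),cv2.resize(s['color'][180:300,60:220],(400,300))]))
E
```

```text
t 19.1167 tcp [ 0.5991 -0.138   0.2266] yaw 157.05 q [-0.439  0.144  0.132  1.555 -0.    -0.038] F [-0.1 -0.4 -0.7] M [-0.01  0.05 -0.01] w 0.0426 g 0.0
(640, array([0.034 , 0.0857]))
```

View pics/w6.png

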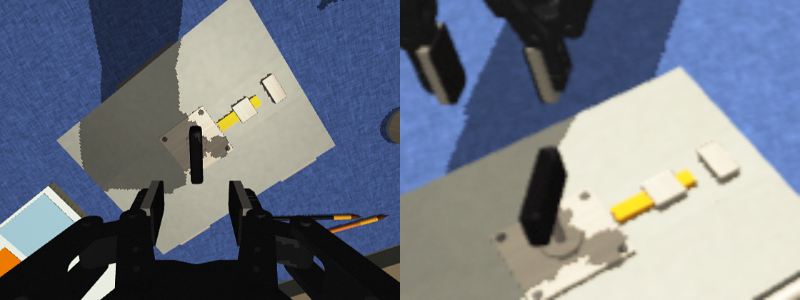

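The key stands upright with its collar on the plate, at crop (563,243). The bolt is clear of its keeper and the fingers are free.

```bash
python3 -c "
from station import arm
print(arm.hand_in())"
```

```text
the job is handed in; nothing more can be done
None
```

I handed the job in at about 19 s. The key is home in the lock, turned clockwise to the stop with the bolt drawn about 20 mm, and released standing upright; the hand-in returned no verdict.

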